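Stand the fallen tea menu up and push it to the rail

TASK

The little menu stand has fallen on its back. Do not lift or carry it: push its foot over with the fingertips so that it stands upright on its foot again, then push it along the cabinet top until the front edge of its foot sits flush along the low dark wooden rail, still standing. Leave everything else on the cabinet where it is.

Things in the scene. Friction and masses are not known exactly. Their poses are not given: they have to be found in the camera images.
- menu_stand: L-shaped menu stand, 0.33 to 0.53 kg: slate foot 75 deep x 120 wide x 16 mm thick; wooden board with cream card, 120 wide, 8 thick, rising square from the foot's back edge to 95 mm. Origin: middle of that back edge (heel), on the cabinet top fallen or standing. x: heel to board's top edge (up when standing). z: heel to toe (up when fallen, forward when standing). y: along the width.
- foot_push (a point): Where to push the fallen stand: on the foot's inner face (x 16, y 0, z 58 mm in the stand's frame), the side that faces over the board. At first the board lies flat, pointing roughly at the robot, and the foot sticks 75 mm straight up at its far end. Pushed high, away from the board, it pivots on the heel; once tipped some 30 degrees it drops onto its foot by itself.
- board_back (a point): Middle of the board's back, near the heel (x 20, y 0, z 0 mm in the stand's frame): under the fallen board, and 20 mm above the cabinet top on the robot's side once it stands. A low push here slides the standing stand forward without tipping it; friction resists with about 3 to 12 N.
- toe_left (a point): One end of the foot's front (toe) edge, at its underside: x 0, y -60, z 75 mm in the stand's frame.
- toe_right (a point): The other end of that toe edge: x 0, y +60, z 75 mm in the stand's frame.
- rail: Low dark-stained wooden rail fixed on the cabinet top, 340 mm long, 16 mm wide, 14 mm high, beyond the stand, 50 to 100 mm from where its toe comes down. Origin: middle of its near long face (the face towards the robot), at the cabinet top. x points horizontally out of the far side, square to the rail, y along the rail, z up.
- canister: Bystander, to be left alone: pewter canister with a screw-top lid, 70 across, 88 tall (mm). Origin: centre of its underside, z up. On the near side of the rail, to the left or right of the stand.
- whisk_a: Bystander, to be left alone: bamboo whisk standing head-up, 27 across at the foot, 50 across the tines, 106 tall (mm). Origin: centre of its underside, z up. On the near side of the rail, to the left or right of the stand.
- whisk_b: Bystander, to be left alone: a second, equal bamboo whisk, 50 across the tines, 106 tall (mm). Origin: centre of its underside, z up. Beyond the rail.
- whisk_holder: Bystander, to be left alone: white porcelain whisk holder, waisted, 54 across the foot, 70 tall (mm). Origin: centre of its underside, z up. Beyond the rail.
- sweets_dish: Bystander, to be left alone: speckled stoneware sweets dish, 136 across, 24 tall (mm). Origin: centre of its underside, z up. Beyond the rail.
- tea_bowl: Bystander, to be left alone: dark tea bowl, 116 across, 72 tall (mm). Origin: centre of its underside, z up. On the near side of the rail, to the left or right of the stand.
- caddy: Bystander, to be left alone: dark lacquered tea caddy, 68 across, 67 tall (mm). Origin: centre of its underside, z up. On the near side of the rail, to the left or right of the stand.
Not all that is in view belongs to the job. What is shaped like the menu_stand but green or turquoise is not meant.

How it is judged:
By the outcome, as a careful person would: the job done as asked, in the order asked, and still so for the second after the job is handed in, with the robot touching nothing.
It also fails if it takes over 48 s, if anything falls off the work surface, if the arm or the gripper's body presses on something with over 40 N, if the wrist force passes 120 N, or if a joint passes its speed limit or range.

ROBOT

A 6-joint arm with a two-finger parallel gripper is mounted at the origin on the work surface. World frame = base frame: x ahead of the robot, y to its left, z up, the work surface at z = 0. Lengths are in m, angles in rad, forces in N, time in s.
With the tool pointing down it reaches from about 0.25 to 0.725 m from the base axis. Payload 4 kg.
Tool frame: the origin (TCP) lies midway between the tips of the shut fingers; the grasp point (between the pads) lies 19 mm behind it (bot.hold_point_z is the distance from the TCP to the grasp point, in m); z points along the fingers, y is the direction in which the jaws open and shut (so a half turn about z gives the same grasp; the last joint's range is limited). The gripper opens to 85 mm and grips with 20 to 120 N. Pads are 22 mm wide; open, the fingers measure 114 mm over their backs; the gripper's body (76 mm by 85 mm) begins 54 mm behind the grasp point. The pads swing forward as they close: fully open they stand 13 mm farther back than shut.
Start: joints at [1.279, 0.241, 0.005, 1.335, 0, 1.571], TCP at [0.144, 0.479, 0.231] pointing down, gripper open.
Joint ranges: [-2.72, 2.72], [-1.05, 1.87], [-1.09, 1.28], [-1.99, 2.15], [-1.42, 1.44], [-3.14, 3.14]. Speed limits (rad/s): [2.79, 2.79, 3.14, 3.14, 3.14, 3.14].

INTERFACE

Orientations are given as a unit quaternion [x, y, z, w].
In Python, from workcell import bot, vision gives the robot as it stands. The module is installed in compiled form; this text tells all that it offers.
- The arm moves only by the shell command python3 -m jog 'ROWS'. ROWS is JSON, a list of rows, each an object with "claw": the opening, from 0 (shut) to 1 (fully open); "translation": the shift along the tool's x, y, z in m, a list of three; "turn": the turn, a rotation vector about the tool's x, y, z in degrees, a list of three. In form: [{"claw": claw, "translation": [x, y, z], "turn": [ax, ay, az]}, ...]. A call has 1 to 5 rows; each row is the pose to reach, as a shift and turn from the pose commanded when the call began, along the tool's axes at that moment; what a row does not reach only later rows make up. A row lasts 1/8 s, in which the tool goes at most 62.5 mm and 10.7 degrees, less where a joint would pass 70% of its speed; a pose out of reach is approached as far as the arm can. A call with a gripper value outside its range is refused whole. The fingers move at their own pace and stop on an object; the grip force is fixed at half the most. Time passes only in rows, so rows that repeat a pose let the fingers close. It gives the time, the measured TCP pose, the force and the opening at its end, in the units of the state.
- bot.get_obs(): the state, without advancing time (a new reading comes with each control period).
- vision.camera(name): name is "side" or "top"; returns a dict with "image" (480x640x3 uint8, red, green, blue), "K" (3x3 intrinsics, pixels), "R" (3x3) and "t" (3): a world point X has camera coordinates R X + t. Camera axes: x right, y down, z forward; pixel columns grow to the right and rows downward; lengths in m; the calibration is good to about 2 mm. A picture is of the moment at which its call begins. There is no depth.
- bot.job_done(): hands the job in, once; it reports no verdict.
The state is a dict: "clock": time; "joint_pos": joint angles; "joint_vel": joint speeds; "tau": joint torques, N m; "eef_pos": TCP position; "tool_rot": TCP orientation; "ft_force": force on the tool from outside, world axes, zero at the start; "ft_torque": the same for the moment, N m; "grip_width": finger opening in m.
Only numpy, scipy, OpenCV 4.12 (cv2) and the standard library are available. Lean on these libraries where they do the work, as an engineer would, in place of code of your own. Each camera call takes 0.05 s, during which the arm holds its last target. There are 200 camera calls.

## Working session

There is one attempt and no reset: what is moved stays moved. The work goes in short steps, Python scripts to look and compute and a shell command to move; the robot and the scene stay as the last step left them, time stands still between calls to the robot, and variables do not carry over. Pictures are saved under pics/ and viewed, on a budget of 10 in all, crops included, one or two more only if the job needs it, and the job is handed in when it is done.

```bash
mkdir -p pics; python3 - <<'E'
from workcell import bot, vision
import cv2
o=bot.get_obs(); print({k:o[k] for k in("clock","eef_pos","tool_rot","grip_width")})
for n in("top","side"):
    c=vision.camera(n); cv2.imwrite(f"pics/{n}0.png",c["image"][...,::-1]); print(n,c["K"],c["R"],c["t"])
E
```

```text
{'clock': 0.0, 'eef_pos': array([0.14364048, 0.4782504 , 0.23038133]), 'tool_rot': array([ 1.45373417e-01,  9.89376270e-01, -1.06844549e-03, -1.54464285e-04]), 'grip_width': 0.08565443297220904}
top [[541.88714651   0.         312.81374794]
 [  0.         541.88714651 232.67613657]
 [  0.           0.           1.        ]] [[ 2.54536276e-03 -9.99864524e-01 -1.62620722e-02]
 [-9.91033752e-01 -3.49791102e-04 -1.33611305e-01]
 [ 1.33587516e-01  1.64563516e-02 -9.90900381e-01]] [0.01844276 0.55993412 1.14400382]
side [[514.01078523   0.         319.38486947]
 [  0.         514.01078523 241.65655037]
 [  0.           0.           1.        ]] [[ 0.776739   -0.6294106   0.02277776]
 [-0.3701171  -0.48541621 -0.79207603]
 [ 0.50959774  0.60680591 -0.60999732]] [-0.43519037  0.29129668  0.86211993]
```

View pics/top0.png

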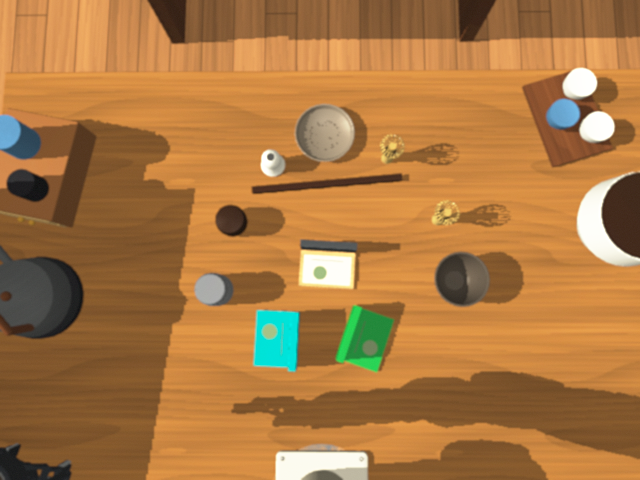

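View pics/side0.png

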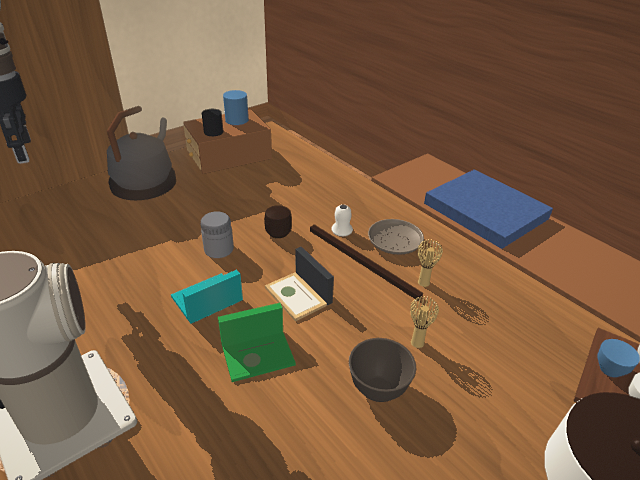

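Top view: three L-shaped stands. The turquoise one is at (276,340) and the green one at (365,338); both are excluded by colour. The cream card with slate foot at (327,268), foot at (328,245), fits the description: it lies on its back with the foot up at the far end. The rail runs from (253,190) to (407,178). I'll confirm the stand in a crop and measure.

```bash
cat > h.py <<'E'
import numpy as np, cv2
from workcell import bot, vision
def ray(c,uv,z):
    uv=np.atleast_2d(np.asarray(uv,float)); C=-c["R"].T@c["t"]
    d=np.c_[uv,np.ones(len(uv))]@np.linalg.inv(c["K"]).T@c["R"]
    return C+d*((z-C[2])/d[:,2])[:,None]
def proj(c,X):
    p=(np.atleast_2d(X)@c["R"].T+c["t"])@c["K"].T; return p[:,:2]/p[:,2:]
def rail(c):  # near-face line at z=0 from lower dark edge
    g=c["image"].max(2); pts=[]
    for u in range(262,400):
        col=g[165:205,u]; k=np.where(col<75)[0]
        if len(k): 
            k0=k[-1]+165; a,b=float(g[k0,u]),float(g[k0+1,u]); pts.append((u,k0+.5))
    return ray(c,pts,0)
E
python3 - <<'E'
from h import *
c=vision.camera("top"); im=c["image"]
print("cam",-c["R"].T@c["t"])
P=rail(c); vx,vy,x0,y0=cv2.fitLine(P[:,:2].astype(np.float32),cv2.DIST_HUBER,0,.001,.001).ravel()
print("rail dir",vx,vy,"x at y=0",x0-y0*vx/vy,"angle of normal deg",np.degrees(np.arctan(-vx/vy)), "resid", np.std((P[:,0]-x0)*vy-(P[:,1]-y0)*vx))
g=im.max(2); m=((g[150:210,230:430]<75)*255).astype(np.uint8)
n,_,st,ce=cv2.connectedComponentsWithStats(m); i=1+np.argmax(st[1:,4]); print("rail bbox",st[i])
x,y=st[i][0]+230,st[i][1]+150; print("rail ends",ray(c,[(x,189.5),(x+st[i][2],178)],.014))
roi=im[225:300,285:370].astype(int)
card=((roi.min(2)>120)*255).astype(np.uint8)
slate=((roi.max(2)<95)&(abs(roi[...,0]-roi[...,2])<30))*np.uint8(255)
for nm,m,z in(("card",card,.008),("slate",slate,.075)):
    cs,_=cv2.findContours(m,0,1); k=max(cs,key=cv2.contourArea); r=cv2.minAreaRect(k); b=cv2.boxPoints(r)+[285,225]
    w=ray(c,b,z); print(nm,r[1:],b.round(1).tolist(),"\n",w.round(4))
cv2.imwrite("pics/crop.png",cv2.resize(im[165:310,230:420,::-1],None,fx=4,fy=4,interpolation=cv2.INTER_CUBIC))
E
```

```text
cam [ 4.02042038e-01 -1.90010603e-04  1.20870727e+00]
rail dir 0.08705795 -0.99620324 x at y=0 0.67060953 angle of normal deg 4.9943748 resid 0.0007366790500430774
rail bbox [ 24  25 147  18 558]
rail ends [[ 0.66122266  0.15243692  0.014     ]
 [ 0.68728559 -0.17843994  0.014     ]]
card ((53.957218170166016, 35.056602478027344), 3.5763344764709473) [[298.5, 284.7], [300.6, 249.7], [354.5, 253.1], [352.3, 288.1]] 
 [[ 0.4479  0.0512  0.008 ]
 [ 0.5256  0.0468  0.008 ]
 [ 0.5182 -0.073   0.008 ]
 [ 0.4408 -0.0676  0.008 ]]
slate ((53.407379150390625, 8.363051414489746), 2.6630008220672607) [[301.6, 248.9], [302.0, 240.5], [355.4, 243.0], [355.0, 251.4]] 
 [[ 0.5205  0.0421  0.075 ]
 [ 0.5382  0.0413  0.075 ]
 [ 0.533  -0.0709  0.075 ]
 [ 0.5153 -0.07    0.075 ]]
```

View pics/crop.png

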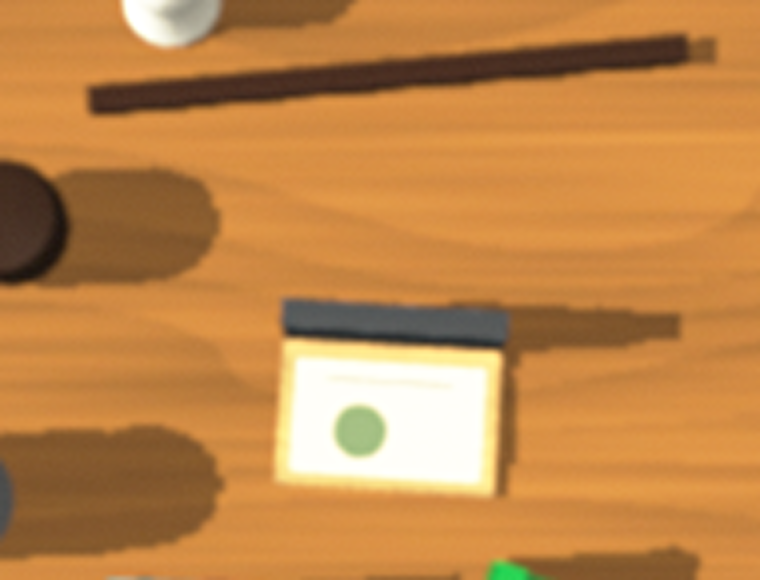

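The crop confirms it: cream card, wooden board, slate foot raised at the far end (foot in crop at y 298–345). The sizes fit: board width 0.120 measured, board depth 0.079 (95 less 16). The stand faces about -3.5° and the rail normal about +5.0°. The toe will land about 58 mm short of the rail. Now a helper to turn target poses into row values.

```bash
cat >> h.py <<'E'
from scipy.spatial.transform import Rotation as Ro
def to(p,yaw,tilt=0):
    """tool y = left of heading yaw, fingers down, tilted forward by tilt (deg); prints shift/turn in tool axes"""
    o=bot.get_obs(); R=Ro.from_quat(o["tool_rot"])
    T=Ro.from_euler("z",yaw,degrees=True)*Ro.from_euler("y",-tilt,degrees=True)*Ro.from_matrix([[-1,0,0],[0,1,0],[0,0,-1]])
    print("clock",o["clock"],"pos",o["eef_pos"].round(4),"shift",R.inv().apply(np.array(p)-o["eef_pos"]).round(4).tolist(),"turn",np.degrees((R.inv()*T).as_rotvec()).round(2).tolist(),"F",o["ft_force"].round(1),"w",round(o["grip_width"],4))
E
python3 -c "
from h import *
to([.502,-.012,.19],-3.5)
to([.502,-.012,.052],-3.5)"
```

```text
clock 0.15 pos [0.1437 0.4784 0.2306] shift [-0.4842, -0.3665, 0.0412] turn [-0.09, -0.01, -13.22] F [ 0.2 -1.  -0.1] w 0.0855
clock 0.15 pos [0.1437 0.4784 0.2306] shift [-0.4842, -0.3663, 0.1792] turn [-0.09, -0.01, -13.22] F [ 0.2 -1.  -0.1] w 0.0855
```

```bash
python3 -m jog '[{"claw":0.5,"translation":[-0.484,-0.366,0.041],"turn":[0,0,-13.2]},{"claw":0.5,"translation":[-0.484,-0.366,0.041],"turn":[0,0,-13.2]},{"claw":0.5,"translation":[-0.484,-0.366,0.041],"turn":[0,0,-13.2]},{"claw":0.5,"translation":[-0.484,-0.366,0.041],"turn":[0,0,-13.2]},{"claw":0.5,"translation":[-0.484,-0.366,0.041],"turn":[0,0,-13.2]}]'; python3 -c "
from h import *
to([.502,-.012,.19],-3.5)"
```

```text
clock: 0.78
eef_pos: [0.3264, 0.2289, 0.2104]
tool_rot: [0.03, 1.0, 0.0, 0.0]
ft_force: [0.8, 0.1, 1.1]
grip_width: 0.0425
clock 0.775 pos [0.3264 0.2289 0.2104] shift [-0.1899, -0.2298, 0.0204] turn [0.02, 0.02, 0.01] F [0.8 0.1 1.1] w 0.0425
```

```bash
python3 -m jog '[{"claw":0.5,"translation":[-0.19,-0.23,0.02],"turn":[0,0,0]},{"claw":0.5,"translation":[-0.19,-0.23,0.02],"turn":[0,0,0]},{"claw":0.5,"translation":[-0.19,-0.23,0.02],"turn":[0,0,0]},{"claw":0.5,"translation":[-0.19,-0.23,0.02],"turn":[0,0,0]},{"claw":0.5,"translation":[-0.19,-0.23,0.02],"turn":[0,0,0]}]'; python3 -c "
from h import *
to([.502,-.012,.052],-3.5)"
```

```text
clock: 1.4
eef_pos: [0.5021, -0.0129, 0.1901]
tool_rot: [0.032, 1.0, 0.0, -0.0]
ft_force: [0.3, 0.8, 0.4]
grip_width: 0.0425
clock 1.4 pos [ 0.5021 -0.0129  0.1901] shift [0.0001, 0.0009, 0.1381] turn [0.0, -0.01, -0.12] F [0.3 0.8 0.4] w 0.0425
```

```bash
python3 -m jog '[{"claw":0.5,"translation":[0,0.001,0.05],"turn":[0,0,0]},{"claw":0.5,"translation":[0,0.001,0.09],"turn":[0,0,0]},{"claw":0.5,"translation":[0,0.001,0.12],"turn":[0,0,0]},{"claw":0.5,"translation":[0,0.001,0.138],"turn":[0,0,0]},{"claw":0.5,"translation":[0,0.001,0.138],"turn":[0,0,0]}]'; python3 - <<'E'
from h import *
c=vision.camera("side"); cv2.imwrite("pics/s1.png",cv2.resize(c["image"][200:360,200:440,::-1],None,fx=3,fy=3,interpolation=cv2.INTER_CUBIC))
E
```

```text
clock: 2.02
eef_pos: [0.4994, -0.0096, 0.0508]
tool_rot: [0.031, 1.0, -0.0, -0.002]
ft_force: [0.1, 0.6, 0.0]
grip_width: 0.0426
```

View pics/s1.png

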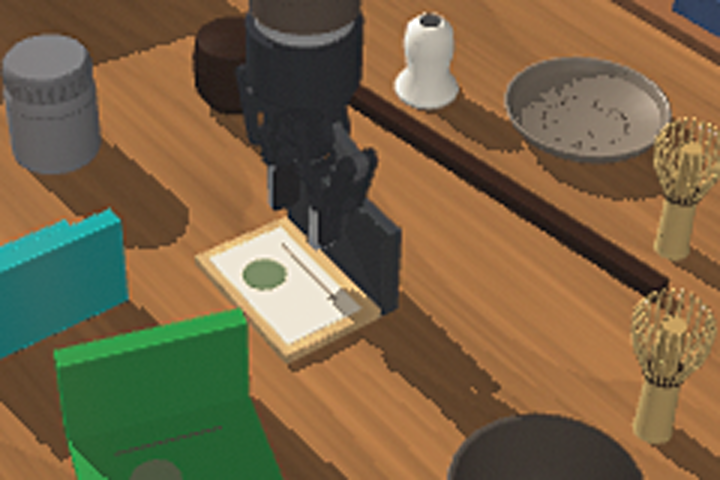

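The fingers stand inside the L, just short of the slate foot (tip at crop 318,245; foot at 370,250). Now pushing forward.

```bash
python3 -m jog '[{"claw":0.5,"translation":[-0.006,0,0],"turn":[0,0,0]},{"claw":0.5,"translation":[-0.012,0,0],"turn":[0,0,0]},{"claw":0.5,"translation":[-0.018,0,0],"turn":[0,0,0]},{"claw":0.5,"translation":[-0.024,0,0],"turn":[0,0,0]},{"claw":0.5,"translation":[-0.03,0,0],"turn":[0,0,0]}]'; python3 -m jog '[{"claw":0.5,"translation":[-0.008,0,0],"turn":[0,0,0]},{"claw":0.5,"translation":[-0.016,0,0],"turn":[0,0,0]},{"claw":0.5,"translation":[-0.024,0,0],"turn":[0,0,0]}]'; python3 - <<'E'
from h import *
c=vision.camera("side"); cv2.imwrite("pics/s2.png",cv2.resize(c["image"][200:360,200:440,::-1],None,fx=3,fy=3,interpolation=cv2.INTER_CUBIC))
E
```

```text
clock: 2.7
eef_pos: [0.5318, -0.0115, 0.0527]
tool_rot: [0.031, 1.0, -0.0, 0.0]
ft_force: [-0.8, -0.3, -0.5]
grip_width: 0.0427
clock: 3.08
eef_pos: [0.5559, -0.013, 0.0527]
tool_rot: [0.031, 1.0, 0.0, 0.0]
ft_force: [-0.5, -0.4, 0.2]
grip_width: 0.0429
```

View pics/s2.png

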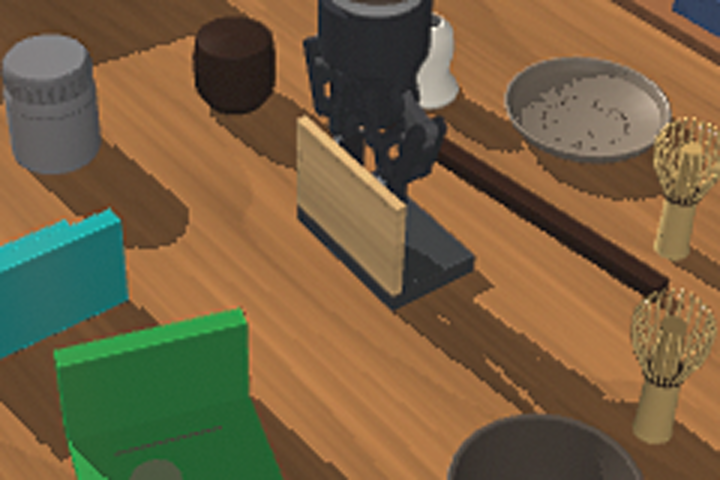

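It stands on its foot, with the fingers in front of the board. I'll ease them a little forward, go straight up, then move back and remeasure.

```bash
python3 -m jog '[{"claw":0.5,"translation":[-0.005,0,0],"turn":[0,0,0]},{"claw":0.5,"translation":[-0.005,0,-0.04],"turn":[0,0,0]},{"claw":0.5,"translation":[-0.005,0,-0.08],"turn":[0,0,0]},{"claw":0.5,"translation":[-0.005,0,-0.12],"turn":[0,0,0]},{"claw":0.5,"translation":[-0.005,0,-0.14],"turn":[0,0,0]}]'; python3 -m jog '[{"claw":1,"translation":[0.06,0,-0.02],"turn":[0,0,0]},{"claw":1,"translation":[0.12,0,-0.02],"turn":[0,0,0]},{"claw":1,"translation":[0.18,0,-0.02],"turn":[0,0,0]},{"claw":1,"translation":[0.2,0,-0.02],"turn":[0,0,0]},{"claw":1,"translation":[0.2,0,-0.02],"turn":[0,0,0]}]'; python3 - <<'E'
from h import *
c=vision.camera("top"); cv2.imwrite("pics/t3.png",cv2.resize(c["image"][165:345,230:430,::-1],None,fx=4,fy=3.3333,interpolation=cv2.INTER_CUBIC)); cv2.imwrite("pics/t3raw.png",c["image"][...,::-1])
c=vision.camera("side"); cv2.imwrite("pics/s3raw.png",c["image"][...,::-1])
E
```

```text
clock: 3.75
eef_pos: [0.5608, -0.0132, 0.1952]
tool_rot: [0.031, 1.0, 0.0, 0.001]
ft_force: [-0.3, -0.3, -0.4]
grip_width: 0.0426
clock: 4.38
eef_pos: [0.359, -0.0009, 0.2128]
tool_rot: [0.031, 1.0, 0.0, 0.0]
ft_force: [0.4, -0.6, 1.0]
grip_width: 0.0856
```

View pics/t3.png

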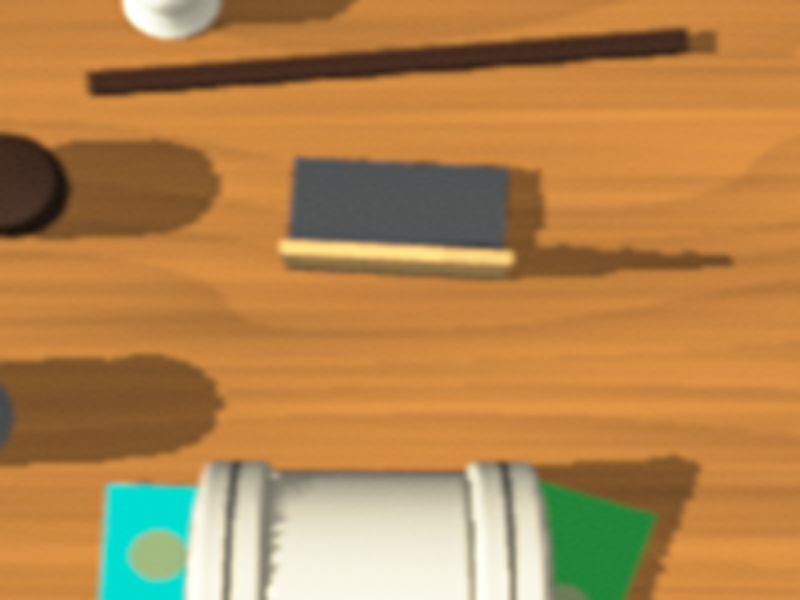

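```bash
cat >> h.py <<'E'
def line(P):
    vx,vy,x0,y0=cv2.fitLine(P[:,:2].astype(np.float32),cv2.DIST_HUBER,0,.001,.001).ravel().astype(float)
    return np.degrees(np.arctan(-vx/vy)), x0-y0*vx/vy, vx/vy
def toe(c,v0=190):
    im=c["image"].astype(int); m=(im.max(2)<105)&(im[...,2]>=im[...,0]-4); m[:v0]=0; m[270:]=0; m[:,:285]=0; m[:,385:]=0
    n,l,st,_=cv2.connectedComponentsWithStats(m.astype(np.uint8)*255); k=1+np.argmax(st[1:,4]); x,y,w,h=st[k][:4]
    pts=[(u,np.where(l[:,u]==k)[0][0]-.5) for u in range(x+5,x+w-5)]
    P=ray(c,pts,.016); a,x0,s=line(P)
    ra,r0,rs=line(rail(c)); 
    r=cv2.boxPoints(cv2.minAreaRect(np.argwhere(l==k)[:,::-1].astype(np.float32))); C=ray(c,r,.016)
    ys=np.array([C[:,1].min(),C[:,1].max()])
    print("bbox",st[k][:4],"toe yaw",round(a,2),"rail yaw",round(ra,2),"toe y ends",ys.round(4),"toe x",(x0+s*ys).round(4),"gap to rail",((r0+rs*ys-x0-s*ys)).round(4))
    print(C.round(4).tolist())
E
python3 - <<'E'
from h import *
c=vision.camera("top"); toe(c)
to([.50,-.018,.15],5,38)
E
```

```text
bbox [304 214  52  25] toe yaw -3.37 rail yaw 4.97 toe y ends [-0.0753  0.0407] toe x [0.6003 0.6072] gap to rail [0.0766 0.0597]
[[0.557, 0.0407, 0.016], [0.607, 0.0382, 0.016], [0.6005, -0.0753, 0.016], [0.5507, -0.0721, 0.016]]
clock 4.525 pos [ 0.3616 -0.001   0.2128] shift [-0.1391, -0.0085, 0.063] turn [-2.83, -37.86, -8.21] F [0.2 0.5 0. ] w 0.0853
```

```bash
python3 -m jog '[{"claw":0.7,"translation":[-0.03,-0.002,0.0],"turn":[-0.7,-9,-2]},{"claw":0.7,"translation":[-0.06,-0.004,0.02],"turn":[-1.4,-18,-4]},{"claw":0.7,"translation":[-0.1,-0.006,0.04],"turn":[-2,-27,-6]},{"claw":0.7,"translation":[-0.14,-0.006,0.063],"turn":[-2.7,-36,-8.2]},{"claw":0.7,"translation":[-0.14,-0.006,0.063],"turn":[-2.7,-36,-8.2]}]'; python3 - <<'E'
from h import *
to([.503,-.015,.011],5,36)
E
```

```text
clock: 5.15
eef_pos: [0.4992, -0.0159, 0.1467]
tool_rot: [-0.041, 0.95, 0.014, 0.308]
ft_force: [0.1, -0.5, -0.0]
grip_width: 0.06
clock 5.15 pos [ 0.4992 -0.0159  0.1467] shift [0.0765, 0.0004, 0.1121] turn [0.02, -0.09, -0.08] F [ 0.1 -0.5 -0. ] w 0.06
```

```bash
python3 -m jog '[{"claw":0.7,"translation":[0.025,0,0.036],"turn":[0,0,0]},{"claw":0.7,"translation":[0.048,0,0.07],"turn":[0,0,0]},{"claw":0.7,"translation":[0.067,0,0.098],"turn":[0,0,0]},{"claw":0.7,"translation":[0.0765,0,0.112],"turn":[0,0,0]},{"claw":0.7,"translation":[0.0765,0,0.112],"turn":[0,0,0]}]'; python3 - <<'E'
from h import *
c=vision.camera("side"); cv2.imwrite("pics/s4.png",cv2.resize(c["image"][200:360,160:400,::-1],None,fx=3,fy=3,interpolation=cv2.INTER_CUBIC))
to([.55,-.0109,.011],5,36)
E
```

```text
clock: 5.78
eef_pos: [0.5034, -0.0151, 0.0115]
tool_rot: [-0.041, 0.951, 0.014, 0.307]
ft_force: [0.4, 0.0, -0.1]
grip_width: 0.0597
clock 5.825 pos [ 0.5042 -0.0152  0.0128] shift [-0.0362, 0.0003, 0.0285] turn [0.02, -0.07, -0.06] F [ 0.5  0.6 -0.6] w 0.0597
```

View pics/s4.png

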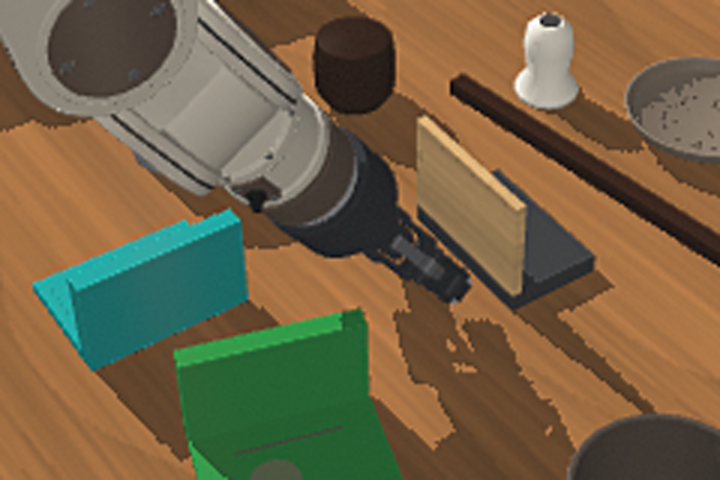

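The fingertips are low behind the board (crop 455,290), clear of the green and turquoise stands. Pushing forward along the rail normal.

```bash
python3 -m jog '[{"claw":0.7,"translation":[-0.0065,0,0.0047],"turn":[0,0,0]},{"claw":0.7,"translation":[-0.013,0,0.0094],"turn":[0,0,0]},{"claw":0.7,"translation":[-0.0195,0,0.0141],"turn":[0,0,0]},{"claw":0.7,"translation":[-0.026,0,0.0188],"turn":[0,0,0]},{"claw":0.7,"translation":[-0.0325,0,0.0235],"turn":[0,0,0]}]'; python3 - <<'E'
from h import *
c=vision.camera("top"); toe(c)
to([.575,-.0087,.011],5,36)
E
```

```text
clock: 6.45
eef_pos: [0.544, -0.0118, 0.0142]
tool_rot: [-0.041, 0.95, 0.013, 0.309]
ft_force: [-6.4, -1.2, 3.2]
grip_width: 0.0593
bbox [300 206  53  26] toe yaw 4.89 rail yaw 5.0 toe y ends [-0.068   0.0493] toe x [0.6248 0.6147] gap to rail [0.0519 0.0517]
[[0.6147, 0.0493, 0.016], [0.6246, -0.0642, 0.016], [0.576, -0.068, 0.016], [0.5662, 0.0449, 0.016]]
clock 6.5 pos [ 0.5454 -0.0115  0.0146] shift [-0.0218, 0.0002, 0.0205] turn [0.02, 0.15, -0.03] F [-1.4 -0.  -1. ] w 0.0595
```

```bash
python3 -m jog '[{"claw":0.7,"translation":[-0.0062,0,0.0052],"turn":[0,0,0]},{"claw":0.7,"translation":[-0.0124,0,0.0104],"turn":[0,0,0]},{"claw":0.7,"translation":[-0.0186,0,0.0156],"turn":[0,0,0]},{"claw":0.7,"translation":[-0.0248,0,0.0208],"turn":[0,0,0]},{"claw":0.7,"translation":[-0.031,0,0.026],"turn":[0,0,0]}]'; python3 - <<'E'
from h import *
c=vision.camera("top"); toe(c); cv2.imwrite("pics/t5.png",cv2.resize(c["image"][165:265,270:390,::-1],None,fx=6,fy=6,interpolation=cv2.INTER_CUBIC))
to([.6,-.0066,.011],5,36)
E
```

```text
clock: 7.12
eef_pos: [0.5836, -0.0077, 0.0111]
tool_rot: [-0.041, 0.95, 0.014, 0.309]
ft_force: [-6.7, -1.2, 4.7]
grip_width: 0.0596
bbox [297 224  63  38] toe yaw 6.67 rail yaw 5.0 toe y ends [-0.0849  0.0585] toe x [0.5719 0.5551] gap to rail [0.1061 0.1103]
[[0.5734, 0.0585, 0.016], [0.585, -0.0793, 0.016], [0.5088, -0.0849, 0.016], [0.4972, 0.0517, 0.016]]
clock 7.175 pos [ 0.5851 -0.0076  0.0116] shift [-0.0117, -0.0003, 0.0093] turn [0.07, 0.11, -0.01] F [-0.9 -0.5 -1.7] w 0.0597
```

View pics/t5.png

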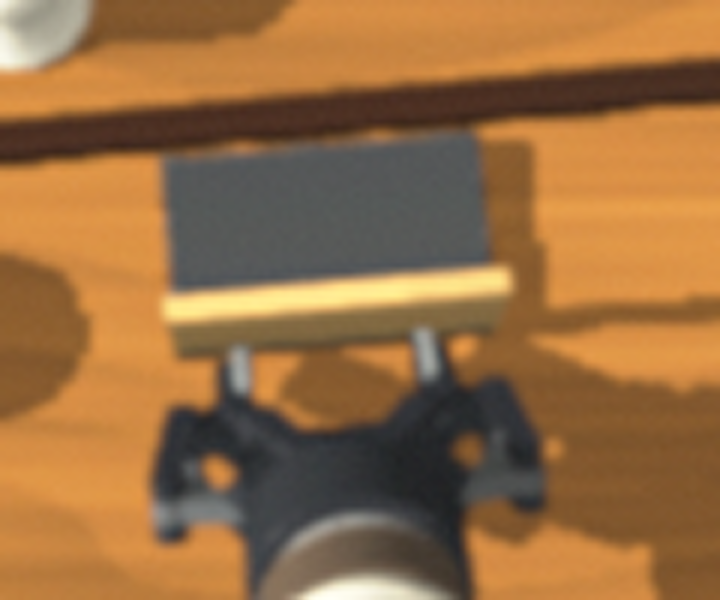

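Standing, aligned with the rail, about 10 mm short (toe at crop y 143, rail at 126, corrected for height parallax). Now small steps until the force rises.

```bash
python3 -m jog '[{"claw":0.7,"translation":[-0.0024,0,0.0018],"turn":[0,0,0]},{"claw":0.7,"translation":[-0.0048,0,0.0035],"turn":[0,0,0]},{"claw":0.7,"translation":[-0.0065,0,0.0047],"turn":[0,0,0]}]';  python3 -m jog '[{"claw":0.7,"translation":[-0.0016,0,0.0012],"turn":[0,0,0]}]'; python3 -m jog '[{"claw":0.7,"translation":[-0.0016,0,0.0012],"turn":[0,0,0]}]'
```

```text
clock: 7.55
eef_pos: [0.5887, -0.0073, 0.0098]
tool_rot: [-0.041, 0.951, 0.014, 0.307]
ft_force: [-18.0, -0.6, 13.0]
grip_width: 0.0593
clock: 7.68
eef_pos: [0.5888, -0.0072, 0.009]
tool_rot: [-0.041, 0.951, 0.014, 0.305]
ft_force: [-27.8, -3.0, 23.6]
grip_width: 0.0598
clock: 7.8
eef_pos: [0.5888, -0.0072, 0.008]
tool_rot: [-0.041, 0.952, 0.014, 0.304]
ft_force: [-34.6, -3.7, 28.4]
grip_width: 0.0598
```

The force rose sharply with no further motion, so the foot is seated on the rail. Backing off.

```bash
python3 -m jog '[{"claw":0.7,"translation":[0.0045,0,-0.0035],"turn":[0,0,0]},{"claw":0.7,"translation":[0.013,0,-0.011],"turn":[0,0,0]},{"claw":0.7,"translation":[0.028,0,-0.023],"turn":[0,0,0]},{"claw":0.7,"translation":[0.036,0,-0.05],"turn":[0,0,0]},{"claw":0.7,"translation":[0.036,0,-0.1],"turn":[0,0,0]}]'; python3 -m jog '[{"claw":0.7,"translation":[0,0,-0.06],"turn":[0,0,0]},{"claw":0.7,"translation":[0,0,-0.1],"turn":[0,0,0]},{"claw":0.7,"translation":[0,0,-0.1],"turn":[0,0,0]}]'; python3 - <<'E'
from h import *
c=vision.camera("top"); s=vision.camera("side")
a=cv2.resize(c["image"][165:255,270:390],None,fx=5,fy=5,interpolation=cv2.INTER_CUBIC)
b=cv2.resize(s["image"][190:330,200:400],None,fx=3,fy=3,interpolation=cv2.INTER_CUBIC)
a=cv2.resize(a,(400,300)); im=np.vstack([np.hstack([a,cv2.resize(b,(400,300))]),np.hstack([cv2.resize(c["image"],(400,300)),cv2.resize(s["image"],(400,300))])])
cv2.imwrite("pics/f6.png",im[...,::-1])
E
```

```text
clock: 8.43
eef_pos: [0.5072, -0.0145, 0.07]
tool_rot: [-0.041, 0.95, 0.014, 0.308]
ft_force: [-0.2, -0.4, 0.7]
grip_width: 0.0599
clock: 8.8
eef_pos: [0.4512, -0.0202, 0.156]
tool_rot: [-0.041, 0.949, 0.013, 0.314]
ft_force: [-0.0, -0.9, -0.4]
grip_width: 0.0599
```

View pics/f6.png

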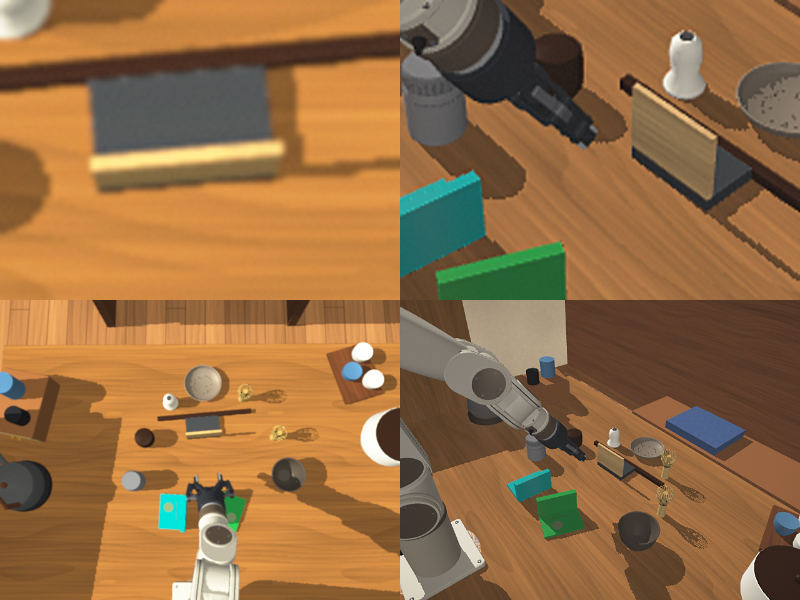

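The stand is upright and touches the rail along its whole foot (top-left panel). I'll do a numeric check of alignment, gap and bystanders, then hand in.

```bash
python3 - <<'E'
from h import *
c=vision.camera("top"); im=c["image"].astype(int)
# slate/rail boundary: slate lower in red-excess than rail
ex=im[...,0]-im[...,2]; pts=[]
for u in range(301,347):
    col=ex[185:205,u]; k=np.where((col<8)&(im[185:205,u].max(1)<110))[0]
    if len(k): pts.append((u,185+k[0]-.5))
a,x0,s=line(ray(c,pts,.016))
m=(im[...,0]>200)&(im[...,1]>170); bp=[]
for u in range(302,350):
    k=np.where(m[190:235,u])[0]
    if len(k): bp.append((u,190+k[-1]+.5))
ba,b0,bs=line(ray(c,bp,.095))
before=cv2.imread("pics/top0.png")[...,::-1]; g=before.max(2)
ra,r0,rs=line(rail({**c,"image":before}))
print("toe yaw",a,"rail",ra,"board yaw",ba,"n",len(pts),len(bp)); 
for y in(-.07,-.01,.05): print(y,"toe-rail gap",round(r0+rs*y-x0-s*y,4),"from board back:",round(r0+rs*y-b0-bs*y-.075/np.cos(.087),4))
for n,(u,v,r) in dict(canister=(213,290,24),caddy=(231,220,18),holder=(272,163,16),dish=(325,133,32),whiskb=(392,148,16),whiska=(446,213,16),bowl=(462,278,30)).items():
    A,B=[cv2.cvtColor(np.ascontiguousarray(q[v-r:v+r,u-r:u+r]).astype(np.uint8),6).astype(np.float32) for q in(before,c["image"])]
    print(n,np.round(cv2.phaseCorrelate(A,B)[0],2),end="; ")
print(bot.get_obs()["clock"])
E
```

```text
toe yaw 5.340658941904994 rail 4.994614510374663 board yaw 5.384672638911789 n 46 48
-0.07 toe-rail gap 0.0031 from board back: 0.0031
-0.01 toe-rail gap 0.0035 from board back: 0.0035
0.05 toe-rail gap 0.0039 from board back: 0.0039
canister [-0.13 -0.03]; caddy [-0.06  0.04]; holder [-0.01 -0.  ]; dish [ 0.   -0.01]; whiskb [-0.04  0.02]; whiska [-0.09  0.03]; bowl [0.19 0.16]; 8.95
```

Both estimates show a 3–4 mm gap, although the push met a hard stop. This could be threshold bias, and from the top a gap that small would be hidden. I'll check it with the rail's far edge and the side view.

```bash
python3 - <<'E'
from h import *
c=vision.camera("top"); im=c["image"].astype(float); L=im.sum(2)
def edge(u,v0,v1,sgn):  # subpixel strongest gradient
    col=cv2.GaussianBlur(L[:,u:u+1],(1,5),0).ravel(); g=np.gradient(col)*sgn; k=v0+np.argmax(g[v0:v1]); a,b,d=g[k-1:k+2]
    return (u,k+.5*(a-d)/(a-2*b+d))
vr=lambda u:190-(u-253)*12/154
near=[edge(u,int(vr(u))-2,int(vr(u))+7,1) for u in [*range(258,292),*range(358,400)]]
far=[edge(u,int(vr(u))-9,int(vr(u))+1,-1) for u in range(258,400)]
A,x1,s1=line(ray(c,near,0)); B,x2,s2=line(ray(c,far,.014)); print("near base",A,x1,s1,"far top -16mm",B,x2-.016,s2)
R=im[...,2]-.5*im[...,0]; tp=[]
for u in range(303,346):
    col=cv2.GaussianBlur(R[:,u:u+1],(1,5),0).ravel(); g=np.gradient(col); v0=int(vr(u)); k=v0+np.argmax(g[v0:v0+12]); a,b,d=g[k-1:k+2]; tp.append((u,k+.5*(a-d)/(a-2*b+d)))
T,x3,s3=line(ray(c,tp,.016)); print("toe",T,x3,s3)
bp=[edge(u,212,232,-1) for u in range(304,348)]
for y in(-.06,0,.05): print(y,"gap near",round(x1+s1*y-x3-s3*y,4),"gap far",round(x2-.016+s2*y-x3-s3*y,4))
s=vision.camera("side"); b=s["image"][235:315,300:400,::-1]
cv2.imwrite("pics/s7.png",cv2.resize(b,None,fx=7,fy=7,interpolation=cv2.INTER_CUBIC))
E
```

```text
near base 4.997496850878557 0.6681230491121263 -0.08744464109925446 far top -16mm 5.064774115696929 0.6669865809867418 -0.08862795159801122
toe 4.980229938502053 0.6682802205584466 -0.0871409802166188
-0.06 gap near -0.0001 gap far -0.0012
0 gap near -0.0002 gap far -0.0013
0.05 gap near -0.0002 gap far -0.0014
```

View pics/s7.png

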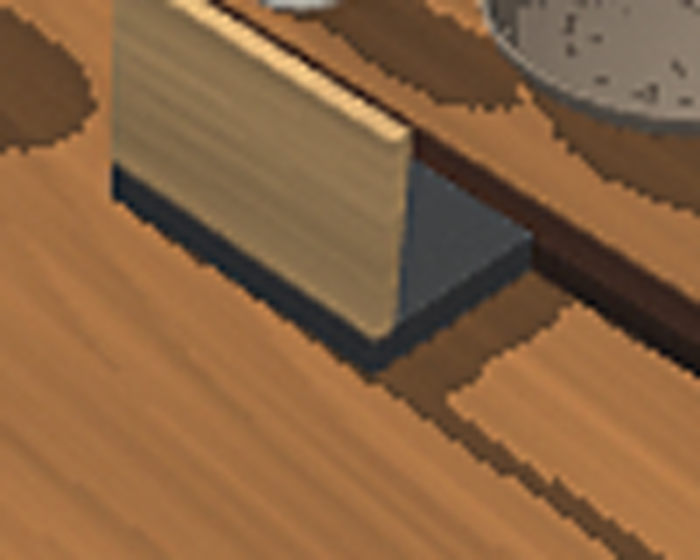

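The subpixel edges give a gap of -0.2 mm along the width, and both yaws are 5.0°. The side crop shows the toe corner (532,262) touching the rail with no wood between, and the stand upright. Handing in.

```bash
python3 -c "
from workcell import bot
print(bot.get_obs()['clock'],bot.get_obs()['ft_force']); print(bot.job_done())"
```

```text
9.05 [-0.5638476  -0.55829388  0.49587947]
the job is handed in; nothing more can be done
None
```

The menu stand is upright on its foot, with its toe edge flush along the rail. I handed the job in at 9.05 s, with the arm clear of everything. I pushed the foot over from inside the L, then pushed the board's back low down with two fingertips. That turned the stand about 8.5° and slid it forward until it met the rail; nothing was lifted or gripped.

- **Fit to the rail:** in the top view with sub-pixel edges, the toe and the rail both stand at 5.0°. The gap is -0.2 mm measured from the rail's near edge and about -1.3 mm from its far edge, both within the 2 mm calibration.
- **Side view:** the close-up shows the stand upright and touching the rail at its visible end.
- **A check that disagreed:** an earlier, cruder threshold check gave a 3–4 mm gap and a yaw difference of about 0.35°. I put this down to threshold bias, because the sub-pixel edges, the side view and the hard stop all point to contact.
- **Push against the rail:** the final push stopped dead at about 35 N horizontally, with about 28 N upward on the tool. I took the upward part as fingertip friction but did not check it. I backed off straight after.
- **Everything else:** the named bystanders shifted by no more than 0.2 pixels (about 0.4 mm) between the first and last top views. The green and turquoise stands were not compared numerically; in the pictures they look untouched.

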